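# Key up and tighten the denture flask clamp

### The job

Tighten the flask clamp: take the blue T-key out of its wooden stand and push it straight down onto the square end of the clamp's screw until the spring ball clicks in and the key is fully home, pressing firmly but without forcing it. Then turn the screw clockwise with the key until it comes up tight, and let go with the key still locked on the screw. Leave everything else on the bench alone.

Things in the scene. Friction and masses are not known exactly. Their poses are not given: they have to be found in the camera images.
- key: Steel T-key, blue moulded T-grip, about 0.34 kg (varies), 93 mm tall, loose, upright with its head in the stand's well. Origin: centre of the head's bottom rim; z up, x along the T-grip, y across. Round head 34 mm across, 36 tall; shank 16 across; T-grip 66 to 93 mm up, 112 long (x), 24 wide (y), 27 tall, flat upright sides: grasp it across y.
- key_grip (a point): Middle of the T-grip, the place to grasp: 79.5 mm above the key's origin on its axis; axes as the key's.
- bore_mouth (a point): Same point as the key's origin: mouth of the square bore in the bottom of the head, 16.8 mm wide, sides parallel to the key's x and y, 24 mm deep, its mouth sharp-edged. Each of the four bore walls has a dimple 10 mm above the rim (seen outside as dark dots), so all four quarter turns fit.
- stand: Wooden block fixed to the bench, 110 (x) by 85 (y) by 36 mm tall, with a round well 37 mm across and 22 mm deep in its top, in which the key's head stands with 1 to 2 mm of play. Origin: centre of its underside, z up.
- clamp: Screw clamp fixed to the bench with a two-part brass denture flask in it: grey base 115 (x) by 176 (y) mm, two columns at y = +-72 mm, a grey cross yoke along y, 36 mm wide, top at 120 mm; nuts on the columns reach 131 mm. The upright screw stands in the yoke's middle. Origin: centre of its underside, z up.
- shoulder (a point): Centre of the screw's flat collar (31 mm across), 128 mm above the bench; turns with the screw. The key's rim lands here when fully home (key's origin at this point). z up along the screw; x and y square to the sides of the drive.
- drive_top (a point): Centre of the top of the steel square drive that stands on the collar, 22 mm above point shoulder, axes the same. 16 mm wide, top edges bevelled 0.5 mm; a spring ball stands 2.6 mm out of its +x face, 10 mm above the collar. Play of the key on it: 0.8 mm sideways, about 3 degrees of turn.
- plate_foot (a point): Centre of the underside of the clamp's dark round pressure plate (62 mm across), under the screw. It starts 0.5 to 2.3 mm above the flask, whose top is 72 mm above the bench, and comes down 1.9 mm per rad of clockwise turn. The screw turns easily (under 0.1 N m) for 0.3 to 1.2 rad, then is tight: torque climbs by about 2 N m per rad. It keeps its place. Over 0.25 N m is forcing.
- ball_tip (a point): Outermost point of the drive's spring ball: 10.6 mm from the screw's axis along shoulder's x when out (also once clicked into a dimple), 8 to 8.8 mm while a bore wall rides on it. The key's rim meets the ball about 13 mm above the collar; passing it takes 8 to 15 N, then a few N of drag until it snaps out in the last 1.5 mm. Over 35 N between key and clamp counts as forcing.
- bur_block: Bystander: aluminium block 75 by 135 by 26 mm with upright burs to 66 mm tall; loose. Origin: centre of its underside.
- handpiece: Bystander: blue-grey grinding handpiece 28 mm across, about 170 mm long along its y, lying loose on a grey rest 70 by 110 mm that is fixed to the bench; top about 60 mm above the bench. Origin: underside of the barrel.
- cast: Bystander: reddish stone model of a jaw, 62 by 70 mm, 31 mm tall; loose. Origin: centre of its underside.
Not all that is in view belongs to the job. Several things have the shape of the key; the one meant has the colours described above.

How it is judged:
By the outcome, as a careful person would: the job done as asked, in the order asked, and still so for the second after the job is handed in, with the robot touching nothing.
It also fails if it takes over 72 s, if anything falls off the work surface, if the arm or the gripper's body presses on something with over 40 N, if the wrist force passes 120 N, or if a joint passes its speed limit or range.

### The arm

A 6-joint arm with a two-finger parallel gripper is mounted at the origin on the work surface. World frame = base frame: x ahead of the robot, y to its left, z up, the work surface at z = 0. Lengths are in mm, angles in rad, forces in N, time in s.
With the tool pointing down it reaches from about 275 to 825 mm from the base axis. Payload 5.2 kg.
Tool frame: the origin (TCP) lies at the very end of the fingers, on their centre line; the grasp point (between the pads) lies 19 mm behind it; z points along the fingers, y is the direction in which the jaws open and shut (so a half turn about z gives the same grasp; the last joint's range is limited). The gripper opens to 93 mm and grips with 3 to 60 N. Pads are 15 mm wide; open, the fingers measure 128 mm over their backs; the gripper's body (75 mm by 188 mm) begins 65 mm behind the grasp point.
Start: joints at [-1.368, 0.259, 1.535, -0, 1.348, -0.203], TCP at [217.135, -505.329, 218.653] pointing down, gripper open.
Joint ranges: [-3.14, 3.14], [-0.91, 2.08], [0.19, 2.58], [-1.22, 4.36], [0.22, 2.71], [-3.12, 3.12]. Speed limits (rad/s): [2.57, 2.57, 3.14, 3.14, 3.14, 3.14].

### API

Orientations are given as [roll, pitch, yaw] about the fixed x, y, z axes, in that order (R = Rz(yaw) Ry(pitch) Rx(roll)).
In Python, from bench import robot gives the robot as it stands. The module is installed in compiled form; this text tells all that it offers. Calls block until the motion is done:
- robot.move_ptp(position, orientation): joint-space move of the TCP to a pose.
- robot.move_linear(position, ori=None, speed=150, f_stop=None): straight line of the TCP; ori=None keeps the orientation; speed is the mean speed in mm/s. With f_stop (N) it stops when the force on the tool has changed by that much, and returns True; else False.
- robot.move_j(angles): joint-space move.
- robot.move_gripper(opening): opening from 0.0 (shut) to 1.0 (fully open); the grip force is fixed at half the most; returns when the fingers have stopped.
- robot.sleep(seconds).
- robot.inverse_kinematics(position, orientation): joint angles nearest the present ones, or None.
- robot.get_image(name): name is "scene" or "top"; returns a dict with "img" (420x560x3 uint8, blue, green, red), "fovy" (degrees; the focal length in pixels is half the picture's height over the tangent of half this angle, whatever the lens; pixels are square), "cx", "cy" (the principal point, pixels), "k1" (the pictures are not rectified: a ray, as slopes to the right and down, at radius r is drawn at 1 + k1 r^2 times it, then the intrinsics apply), "eye" and "orientation" of the camera in the world. Camera axes: x right, y down, z forward; pixel columns grow to the right and rows downward; lengths in mm; the calibration is good to about 2 mm. A picture is of the moment at which its call begins. There is no depth.
A pose or a line that the arm cannot do raises robot.MotionError and nothing moves.
- robot.hand_in(): hands the job in, once; it reports no verdict.
Readings, each from a call of its own:
- robot.current_t(): time.
- robot.current_qpos(): joint angles.
- robot.current_joint_vel(): joint speeds.
- robot.current_joint_efforts(): joint torques, N m.
- robot.current_tcp_pos(): TCP position.
- robot.current_eef_rot(): TCP orientation.
- robot.current_contact_force(): force on the tool from outside, world axes, zero at the start.
- robot.current_ft_torque(): the same for the moment, N m.
- robot.current_gripper_width(): opening from 0.0 (shut) to 1.0 (fully open).
Only numpy, scipy, OpenCV 4.12 (cv2) and the standard library are available. Lean on these libraries where they do the work, as an engineer would, in place of code of your own. Each camera call takes 0.05 s, during which the arm holds its last target.

## Working session

There is one attempt and no reset: what is moved stays moved. The work goes in short steps, each a Python script; the robot and the scene stay as the last script left them, time stands still between calls to the robot, and variables do not carry over. Pictures are saved under pics/ and viewed, and the job is handed in when it is done.

```bash
mkdir -p pics; ls; python3 - <<'E'
from bench import robot
import cv2
for n in("scene","top"):
    d=robot.get_image(n); cv2.imwrite(f"pics/{n}0.png",d["img"]); print(n,{k:v for k,v in d.items() if k!="img"})
print(robot.current_t(),robot.current_tcp_pos(),robot.current_eef_rot(),robot.current_contact_force(),robot.current_gripper_width())
E
```

```text
pics
scene {'fovy': 56.45493297459274, 'cx': 274.8346596624438, 'cy': 212.99598598520942, 'k1': -0.09979829869812189, 'eye': array([1111.45664335,   20.44520551,  652.25602614]), 'orientation': array([-2.43852208, -0.01141143,  1.46630257])}
top {'fovy': 53.54415221897284, 'cx': 291.01702969332905, 'cy': 207.7739148081176, 'k1': -0.11303327099996309, 'eye': array([440.40807976,  91.93143317, 986.35157915]), 'orientation': array([-2.90483849, -0.00699317, -1.67661521])}
0.1 [ 217.02142258 -504.84170074  217.89584949] [-3.13996666e+00 -3.03432654e-04  4.05807245e-01] [0.00047883 0.24843247 0.39416218] 1.0029510862879973
```

View pics/scene0.png

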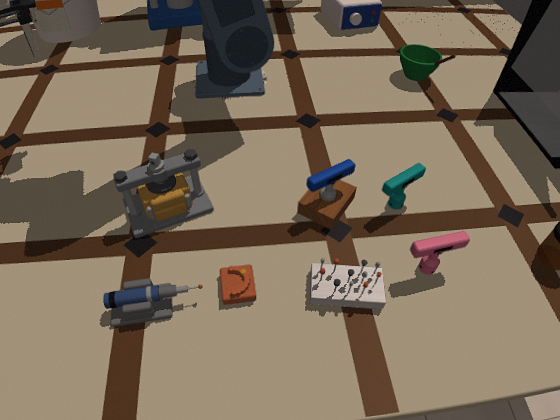

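View pics/top0.png

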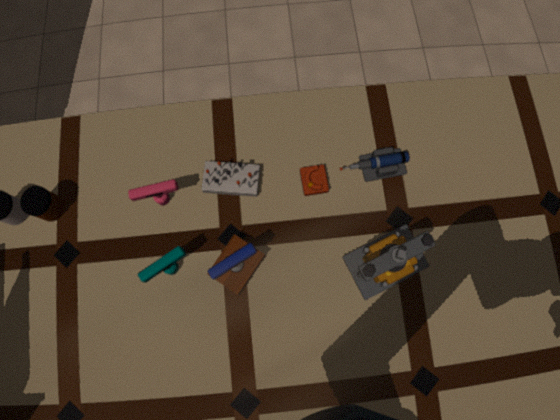

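```bash
cat > h.py <<'E'
import numpy as np, cv2
from scipy.spatial.transform import Rotation as R
def cam(d):
    f=210/np.tan(np.radians(d["fovy"]/2))
    K=np.array([[f,0,d["cx"]],[0,f,d["cy"]],[0,0,1.]])
    return K,np.array([d["k1"],0,0,0,0.]),R.from_euler("xyz",d["orientation"]).as_matrix(),np.array(d["eye"])
def rays(d,px):
    K,D,Rm,e=cam(d)
    n=cv2.undistortPoints(np.array(px,float).reshape(-1,1,2),K,D).reshape(-1,2)
    v=np.c_[n,np.ones(len(n))]@Rm.T
    return e,v/np.linalg.norm(v,axis=1)[:,None]
def onz(d,px,z):
    e,v=rays(d,px); return e+v*((z-e[2])/v[:,2])[:,None]
def proj(d,P):
    K,D,Rm,e=cam(d)
    P=np.array(P,float).reshape(-1,3)
    rv,_=cv2.Rodrigues(Rm.T)
    return cv2.projectPoints(P,rv,-Rm.T@e,K,D)[0].reshape(-1,2)
def tri(d1,p1,d2,p2):
    e1,v1=rays(d1,[p1]);e2,v2=rays(d2,[p2]);v1=v1[0];v2=v2[0]
    A=np.c_[v1,-v2];s=np.linalg.lstsq(A,e2-e1,rcond=None)[0]
    a=e1+v1*s[0];b=e2+v2*s[1]
    return (a+b)/2,np.linalg.norm(a-b)
def crop(im,x0,y0,x1,y1,s):
    return cv2.resize(im[y0:y1,x0:x1],None,fx=s,fy=s,interpolation=cv2.INTER_CUBIC)
def bright(im): return np.clip(255*(im/255.)**0.6,0,255).astype(np.uint8)
E
python3 - <<'E'
from bench import robot
from h import *
import pickle
D={n:robot.get_image(n) for n in("scene","top")}
pickle.dump(D,open("d0.pkl","wb"))
s,t=bright(D["scene"]["img"]),bright(D["top"]["img"])
# keys: scene crop, top crop
a=crop(s,285,145,475,285,4);b=crop(t,120,165,280,305,4)
cv2.imwrite("pics/keys_s.png",a);cv2.imwrite("pics/keys_t.png",b)
cv2.imwrite("pics/cl_s.png",crop(s,105,140,225,240,6));cv2.imwrite("pics/cl_t.png",crop(t,335,215,445,305,6))
E
```

```text
(no output)
```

View pics/keys_s.png

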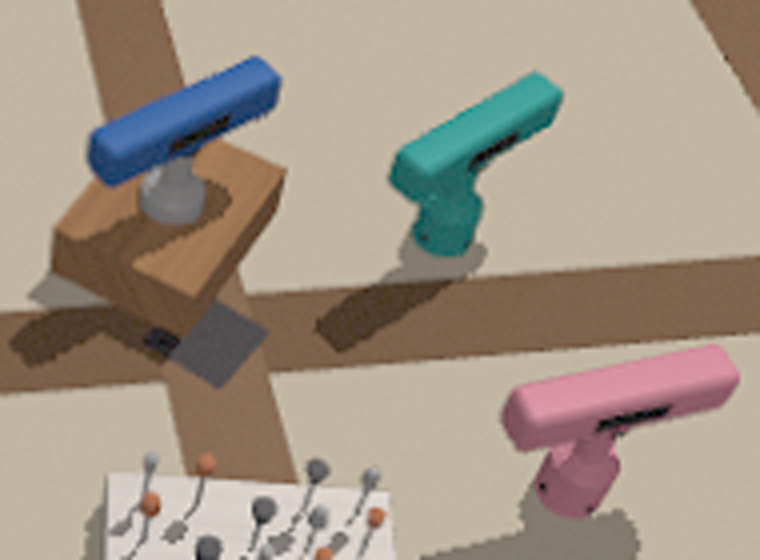

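View pics/keys_t.png

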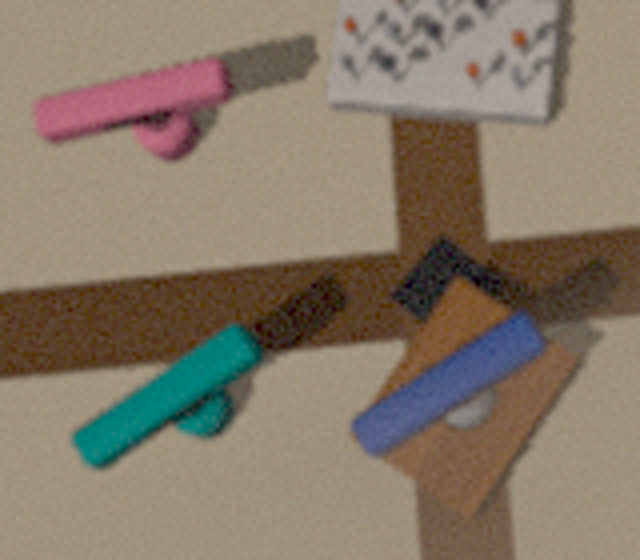

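View pics/cl_s.png

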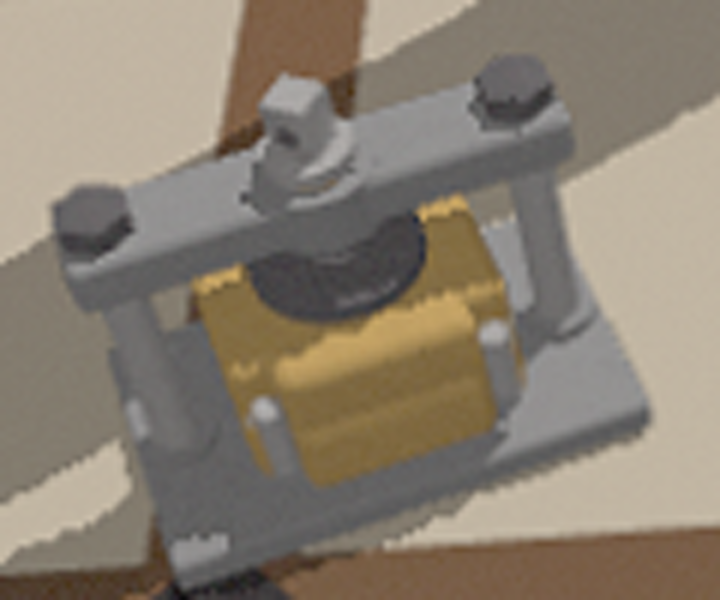

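View pics/cl_t.png

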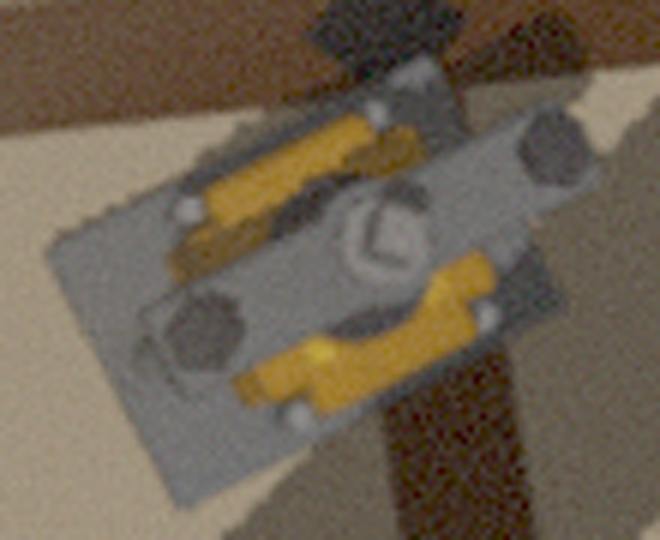

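```bash
python3 - <<'E'
from bench import robot
from h import *
import pickle
D={}
for n in("scene","top"):
    L=[robot.get_image(n) for _ in range(8)]
    d=dict(L[0]); d["avg"]=np.mean([l["img"].astype(float) for l in L],axis=0); D[n]=d
    print(n,np.std(L[0]["img"].astype(float)-L[1]["img"]))
pickle.dump(D,open("d1.pkl","wb"))
def st(c): 
    c=c.astype(float);lo,hi=np.percentile(c,1),np.percentile(c,99.5);return np.clip((c-lo)/(hi-lo)*255,0,255).astype(np.uint8)
s,t=D["scene"]["avg"],D["top"]["avg"]
cv2.imwrite("pics/dr_s.png",cv2.resize(st(s[148:178,140:170]),None,fx=20,fy=20,interpolation=cv2.INTER_NEAREST))
cv2.imwrite("pics/dr_t.png",cv2.resize(st(t[240:270,386:416]),None,fx=20,fy=20,interpolation=cv2.INTER_NEAREST))
print(robot.current_t())
# blue key masks
for n in D:
    im=D[n]["avg"].astype(np.uint8); h=cv2.cvtColor(im,cv2.COLOR_BGR2HSV)
    m=cv2.inRange(h,(105,110,30),(125,255,255))
    nn,l,stt,c=cv2.connectedComponentsWithStats(m)
    print(n,[(stt[i].tolist(),c[i].round(2).tolist()) for i in range(1,nn) if stt[i,4]>40])
E
```

```text
scene 1.626059556956961
top 4.693667785383395
1.0
scene [([147, 0, 56, 30, 1160], [173.24, 15.66]), ([342, 4, 40, 25, 624], [361.34, 15.39]), ([307, 159, 48, 32, 657], [329.67, 174.6]), ([114, 287, 33, 20, 435], [129.62, 296.22]), ([151, 286, 9, 15, 100], [154.59, 293.11]), ([104, 293, 7, 15, 72], [106.4, 300.33])]
top [([379, 153, 23, 14, 230], [390.36, 159.17]), ([370, 157, 6, 11, 47], [373.06, 161.94]), ([209, 243, 46, 35, 510], [231.97, 259.96])]
```

View pics/dr_s.png

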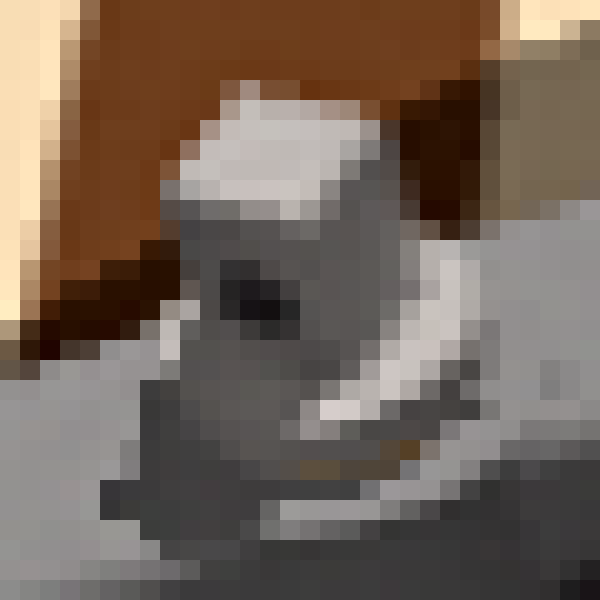

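View pics/dr_t.png

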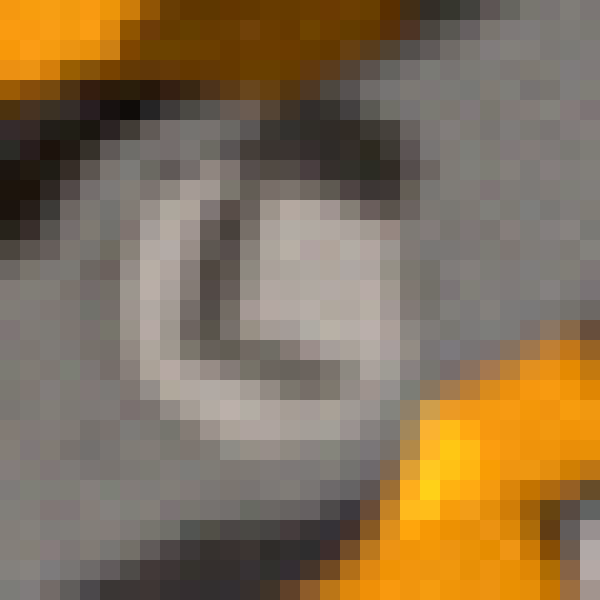

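```bash
python3 - <<'E'
from h import *
import pickle
D=pickle.load(open("d1.pkl","rb"))
def corners(n,c,o,z):
    p=np.array(c)/20.+np.array(o)-0.5
    w=onz(D[n],p,z); 
    c0=w.mean(0); e=np.roll(w,-1,0)-w
    print(n,"ctr",c0.round(1),"edges",np.linalg.norm(e[:,:2],axis=1).round(1),"yaw mod90",np.degrees(np.arctan2(e[:,1],e[:,0])).round(1)%90)
    return p
# manual corners
ps=corners("scene",[(170,195),(238,88),(388,122),(312,217)],(140,148),150)
pt=corners("top",[(252,190),(390,212),(372,368),(234,337)],(386,240),150)
print(tri(D["scene"],ps.mean(0),D["top"],pt.mean(0)))
# mask-based
for n,o,seed,size in(("scene",(140,148),(14,7),0),("top",(386,240),(15,13),0)):
    g=D[n]["avg"].mean(2)[o[1]:o[1]+30,o[0]:o[0]+30]
    print(n); print(g[4:20,6:22].round().astype(int))
E
```

```text
scene ctr [ 520.3 -148.8  150. ] edges [16.  16.7 14.6 15. ] yaw mod90 [71.9 66.4 65.3 71.7]
top ctr [ 522.3 -148.1  150. ] edges [14.4 16.2 14.5 15.3] yaw mod90 [74.6 74.  70.9 73.8]
(array([ 522.12673488, -147.99142957,  151.43880458]), np.float64(0.6292205102339415))
scene
[[ 54  54  54  53  52  69  98  63  63  47  50  51  52  54  56  48]
 [ 53  54  53  52  51 105 127 119 120 115 102  96  64  46  31  30]
 [ 54  54  52  50 102 126 128 128 128 127 125 124 101  48  24  26]
 [ 53  53  49  83 126 128 126 125 124 125 125 112  87  57  24  27]
 [ 54  52  67 125 128 125 124 124 125 127 122  87  62  60  32  26]
 [ 53  52  82 112 120 129 129 130 130 126  94  65  65  63  41  25]
 [ 54  52  60  65  79  79  98  99 120 104  79  63  68  68  50  22]
 [ 55  55  52  54  57  57  63  64  73  76  65  65  67  72  76  63]
 [ 57  32  32  57  58  60  61  63  63  63  65  65  67  72  90 119]
 [ 33  25  26  52  59  44  43  59  64  62  66  66  67  72  89 118]
 [ 26  24  25  66  58  36  32  36  53  66  65  66  67  72  81 111]
 [ 23  27  97 112  58  38  27  25  37  64  66  66  68  78 110 130]
 [ 33  81 123  70  
[... 370 characters left out ...]
61 56 50 36 33 31 31 31 36 40 55 63]
 [58 60 60 63 57 49 39 35 35 33 31 32 29 36 49 62]
 [65 56 51 59 70 62 46 44 44 41 33 32 30 31 46 56]
 [66 62 69 79 77 62 52 60 62 56 50 43 36 37 52 62]
 [65 74 83 82 64 46 54 75 84 83 77 66 54 48 55 63]
 [63 80 85 77 52 40 60 81 85 85 84 82 78 71 64 66]
 [67 84 86 73 49 47 67 82 87 83 82 85 84 76 64 63]
 [72 86 83 66 43 49 70 81 83 83 83 84 83 73 62 60]
 [76 87 81 65 44 53 73 84 83 84 85 84 86 77 64 59]
 [76 84 78 59 46 58 79 85 85 86 84 84 86 78 65 61]
 [74 85 76 56 47 60 73 79 79 85 87 86 88 81 69 65]
 [71 82 77 62 53 51 57 58 64 74 80 81 85 81 72 63]
 [67 81 85 79 73 66 60 55 54 55 61 70 82 78 68 62]
 [63 73 83 84 85 84 79 71 62 60 63 72 76 74 64 62]]
```

```bash
cat >> h.py <<'E'
from scipy.ndimage import map_coordinates
def edgefit(g,a,b,span=2.2,fr=(0.2,0.8)):
    """refine the edge a->b (px): max-gradient along normals, fitted line (point,dir)"""
    a=np.array(a,float);b=np.array(b,float);u=(b-a)/np.linalg.norm(b-a);n=np.array([-u[1],u[0]])
    s=np.linspace(-span,span,45);P=[]
    for f in np.linspace(*fr,9):
        c=a+(b-a)*f; q=c+s[:,None]*n
        v=map_coordinates(g,[q[:,1],q[:,0]],order=1)
        w=np.abs(np.gradient(v))**2; w*=np.exp(-(s/1.5)**2)
        P.append(c+n*(w*s).sum()/w.sum())
    l=cv2.fitLine(np.array(P,np.float32),cv2.DIST_HUBER,0,.01,.01).ravel()
    return l[2:],l[:2]
def isect(l1,l2):
    A=np.c_[l1[1],-l2[1]];t=np.linalg.solve(A,l2[0]-l1[0]);return l1[0]+t[0]*l1[1]
def quadfit(g,c,**k):
    L=[edgefit(g,c[i],c[(i+1)%len(c)],**k) for i in range(len(c))]
    return np.array([isect(L[i-1],L[i]) for i in range(len(c))])
def quadinfo(d,q,z):
    w=onz(d,q,z);e=np.roll(w,-1,0)-w
    return w.mean(0),np.linalg.norm(e[:,:2],axis=1),np.degrees(np.arctan2(e[:,1],e[:,0]))
E
python3 - <<'E'
from h import *
import pickle
np.set_printoptions(suppress=True)
D=pickle.load(open("d1.pkl","rb"))
Q={}
for n,c,o in(("scene",[(170,195),(238,88),(388,122),(312,217)],(140,148)),("top",[(252,190),(390,212),(372,368),(234,337)],(386,240))):
    q=quadfit(D[n]["avg"].mean(2),np.array(c)/20+o-0.5);Q[n]=q
    q=quadfit(D[n]["avg"].mean(2),q);Q[n]=q
    c,e,y=quadinfo(D[n],q,150);print(n,q.mean(0).round(2),c.round(2),e.round(1),(y%90).round(1))
for i in range(4):
    pass
print(tri(D["scene"],Q["scene"].mean(0),D["top"],Q["top"].mean(0)))
# ball direction check
print("ball z=138", onz(D["scene"],[(140+260/20-.5,148+300/20-.5)],138).round(1))
# key grip crops
def st(c):
    lo,hi=np.percentile(c,1),np.percentile(c,99.5);return np.clip((c-lo)/(hi-lo)*255,0,255).astype(np.uint8)
for n,x,y in(("scene",300,152),("top",200,232)):
    cv2.imwrite(f"pics/kg_{n}.png",cv2.resize(st(D[n]["avg"][y:y+58,x:x+64]),None,fx=10,fy=10,interpolation=cv2.INTER_NEAREST))
E
```

```text
scene [153.21 155.24] [ 520.15 -149.09  150.  ] [15.3 17.4 16.4 15. ] [67.9 71.7 59.7 68.8]
top [401.35 253.37] [ 522.13 -148.6   150.  ] [14.2 16.8 18.3 16.5] [70.6 84.  70.9 69.9]
(array([ 521.98579788, -148.3824948 ,  151.46159417]), np.float64(0.415658566131328))
ball z=138 [[ 527.6 -152.3  138. ]]
```

View pics/kg_scene.png

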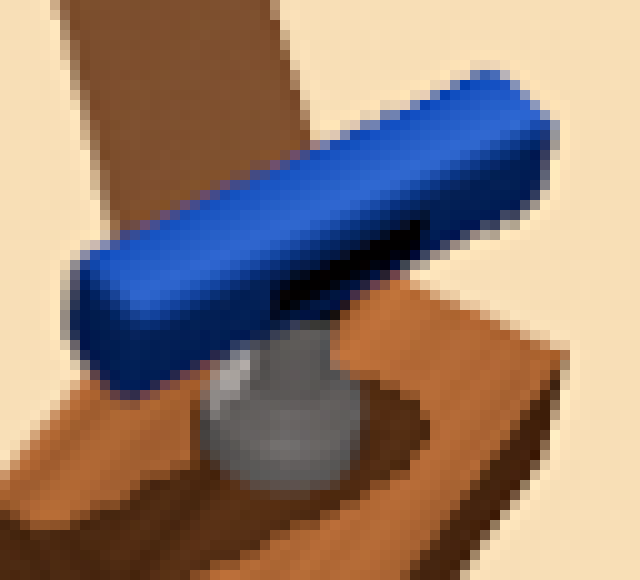

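View pics/kg_top.png

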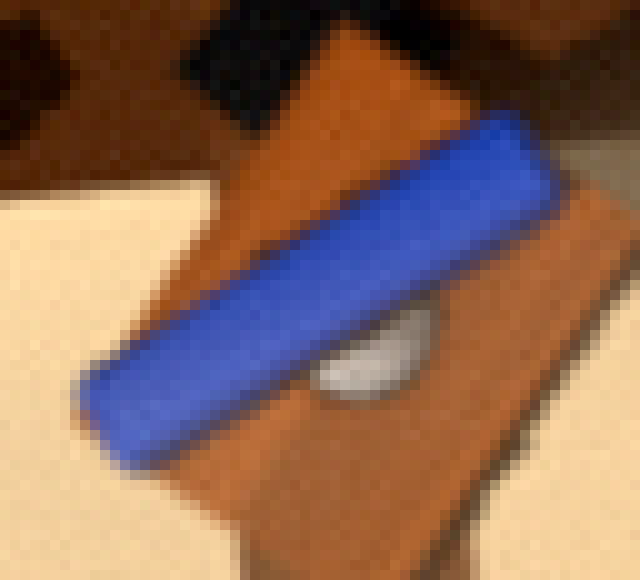

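```bash
python3 - <<'E'
from h import *
import pickle
np.set_printoptions(suppress=True)
D=pickle.load(open("d1.pkl","rb"))
Q={}
for n,c,o in(("scene",[(85,255),(490,72),(552,122),(135,315)],(300,152)),("top",[(80,385),(508,110),(563,180),(130,470)],(200,232))):
    g=D[n]["avg"]; g=g[:,:,0]-g[:,:,2]   # blue minus red
    if n=="scene": g=D[n]["avg"][:,:,0]
    q=np.array(c)/10+o-0.5
    for _ in range(1): q2=quadfit(g,q)
    for nm,x in(("man",q),("fit",q2)):
        c,e,y=quadinfo(D[n],x,107);print(n,nm,x.round(1).tolist(),c.round(2),e.round(1),y.round(1))
    Q[n]=(q,q2)
for k in(0,1):
    print(tri(D["scene"],Q["scene"][k].mean(0),D["top"],Q["top"][k].mean(0)))
    for i in range(4): print(" ",tri(D["scene"],Q["scene"][k][i],D["top"],Q["top"][k][(i)%4]))
# nuts: centre check of screw axis
E
```

```text
scene man [[308.0, 177.0], [348.5, 158.7], [354.7, 163.7], [313.0, 183.0]] [550.67 201.1  107.  ] [104.3  18.7 106.9  18.9] [ 116.4   30.   -63.6 -157.8]
scene fit [[307.0, 176.6999969482422], [349.3999938964844, 159.0], [354.3999938964844, 164.0], [313.5, 183.60000610351562]] [551.27 201.01 107.  ] [106.7  17.4 106.1  22.3] [ 114.5   23.6  -62.8 -154.4]
top man [[207.5, 270.0], [250.3, 242.5], [255.8, 249.5], [212.5, 278.5]] [550.65 200.43 107.  ] [107.   19.2 109.2  21. ] [ -62.6 -147.3  118.4   26.4]
top fit [[206.8000030517578, 270.0], [250.1999969482422, 241.89999389648438], [255.89999389648438, 250.3000030517578], [212.1999969482422, 279.3999938964844]] [550.11 201.01 107.  ] [108.9  22.  109.9  23. ] [ -62.4 -151.6  118.2   25.9]
(array([550.57011444, 200.42348646, 106.21810823]), np.float64(0.6067595172053848))
  (array([534.02752305, 207.0022605 ,  82.41156843]), np.float64(99.23488927708314))
  (array([582.81802905, 184.94561355, 169.70774674]), np.float64(65.71608613116048))
  (array([575.0556687 , 188.29902975, 152.40538743]), np.float64(91.17732023943944))
  (array([517.86083905, 214.08895495,  43.91060002]), np.float64(79.68345399509879))
(array([550.10758339, 200.91218439, 105.17132062]), np.float64(1.0722054053335823))
  (array([534.0400836 , 206.4107114 ,  84.04310585]), np.float64(102.80126137389159))
  (array([584.27017892, 185.55685652, 170.31853669]), np.float64(66.98691769250938))
  (array([573.61693738, 188.43535215, 150.44492103]), np.float64(91.24644536333093))
  (array([516.20342265, 215.64303347,  40.2554603 ]), np.float64(79.55082113326704))
```

```bash
python3 - <<'E'
from bench import robot
import numpy as np
np.set_printoptions(suppress=True,precision=3)
for y in(-62.8,117.2):
    print("key",y,robot.inverse_kinematics([550.5,200.8,74.5],[np.pi,0,np.radians(y)]))
for y in(-20,-20-80,-110,-190,70,-10,160,80):
    print("drv",y,robot.inverse_kinematics([521.5,-148.4,200],[np.pi,0,np.radians(y)]))
print(robot.current_ft_torque(),robot.current_contact_force())
E
```

```text
key -62.8 [ 0.16   0.452  1.63  -0.     1.059  2.826]
key 117.2 [ 0.16   0.452  1.63   0.     1.059 -0.315]
drv -20 [-0.483  0.258  1.583 -0.     1.301  1.437]
drv -100 [-0.483  0.258  1.583 -0.     1.301  2.833]
drv -110 [-0.483  0.258  1.583 -0.     1.301  3.008]
drv -190 [-0.483  0.258  1.583  0.     1.301 -1.879]
drv 70 [-0.483  0.258  1.583  0.     1.301 -0.134]
drv -10 [-0.483  0.258  1.583 -0.     1.301  1.262]
drv 160 [-0.483  0.258  1.583  0.     1.301 -1.705]
drv 80 [-0.483  0.258  1.583  0.     1.301 -0.309]
[ 0.005  0.032 -0.034] [ 0.12  -0.428 -0.173]
```

```bash
cat >> h.py <<'E'
def D_(y): return [np.pi,0,np.radians(y)]
def stat(r,tag=""):
    print(tag,"t",round(r.current_t(),2),"tcp",np.round(r.current_tcp_pos(),2),"yaw",round(float(np.degrees(r.current_eef_rot()[2])),2),"F",np.round(r.current_contact_force(),2),"M",np.round(r.current_ft_torque(),3),"w",round(r.current_gripper_width(),3))
E
python3 - <<'E'
from bench import robot
from h import *
robot.move_ptp([550.5,200.8,170],D_(117.2)); stat(robot,"above")
print(robot.move_linear([550.5,200.8,74.5],speed=80,f_stop=6)); stat(robot,"down")
for n in("scene","top"):
    d=robot.get_image(n); cv2.imwrite(f"pics/g_{n}.png",d["img"])
s=cv2.imread("pics/g_scene.png");t=cv2.imread("pics/g_top.png")
cv2.imwrite("pics/g.png",np.hstack([crop(bright(s),280,100,400,230,3),crop(bright(t),180,190,300,320,3)]))
E
```

```text
above t 3.76 tcp [550.87 199.92 170.07] yaw 117.12 F [-0.36 -0.27 -0.18] M [-0.031 -0.112  0.03 ] w 1.002
False
down t 5.1 tcp [550.96 200.9   75.11] yaw 117.2 F [ 0.07 -1.27 -0.85] M [-0.015 -0.085 -0.035] w 1.003
```

View pics/g.png

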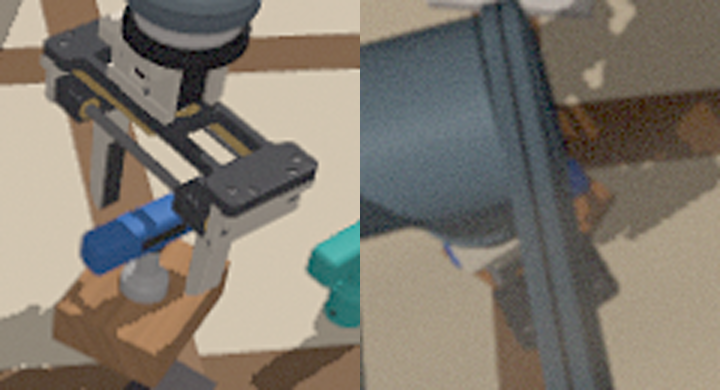

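```bash
python3 - <<'E'
from bench import robot
from h import *
robot.move_gripper(0.0); robot.sleep(0.2)
for _ in range(3): stat(robot,"closed")
robot.move_linear([550.5,200.8,104.5],speed=60); robot.sleep(.3);stat(robot,"lift30")
for _ in range(3): stat(robot)
d=robot.get_image("scene"); cv2.imwrite("pics/l.png",crop(bright(d["img"]),270,80,410,220,4))
E
```

```text
closed t 6.47 tcp [550.54 200.83  74.46] yaw 117.2 F [-0.    0.09 -0.08] M [ 0.006 -0.231 -0.023] w 0.257
closed t 6.47 tcp [550.54 200.83  74.46] yaw 117.2 F [-0.    0.09 -0.08] M [ 0.006 -0.231 -0.023] w 0.257
closed t 6.47 tcp [550.54 200.83  74.46] yaw 117.2 F [-0.    0.09 -0.08] M [ 0.006 -0.231 -0.023] w 0.257
lift30 t 7.42 tcp [550.28 200.76 104.12] yaw 117.2 F [-0.22  0.47 -2.7 ] M [ 0.053 -0.032 -0.018] w 0.253
 t 7.42 tcp [550.28 200.76 104.12] yaw 117.2 F [-0.22  0.47 -2.7 ] M [ 0.053 -0.032 -0.018] w 0.253
 t 7.42 tcp [550.28 200.76 104.12] yaw 117.2 F [-0.22  0.47 -2.7 ] M [ 0.053 -0.032 -0.018] w 0.253
 t 7.42 tcp [550.28 200.76 104.12] yaw 117.2 F [-0.22  0.47 -2.7 ] M [ 0.053 -0.032 -0.018] w 0.253
```

View pics/l.png

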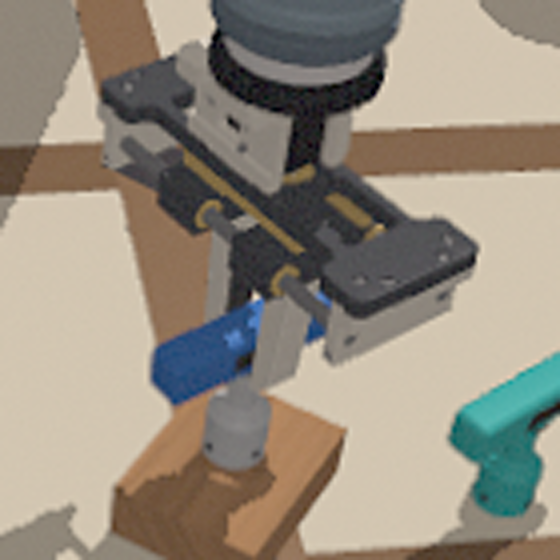

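```bash
python3 - <<'E'
from bench import robot
from h import *
import pickle
robot.move_linear([550.5,200.8,250],speed=150)
robot.move_linear([521.2,-148.5,250],D_(70),speed=180)
robot.move_linear([521.2,-148.5,226],speed=80); robot.sleep(.3); stat(robot)
D={}
for n in("scene","top"):
    L=[robot.get_image(n) for _ in range(4)]
    d=dict(L[0]); d["avg"]=np.mean([l["img"].astype(float) for l in L],axis=0); D[n]=d
d=D["scene"]
pickle.dump(D,open("d2.pkl","wb"))
cv2.imwrite("pics/hv.png",cv2.resize(bright(d["avg"])[100:180,110:200],None,fx=7,fy=7,interpolation=cv2.INTER_NEAREST))
cv2.imwrite("pics/hvt.png",crop(bright(D["top"]["avg"]),320,180,480,300,5))
E
```

```text
t 11.44 tcp [ 521.44 -148.62  226.47] yaw 70.0 F [-0.28 -0.77 -3.48] M [-0.02  -0.09  -0.008] w 0.259
```

View pics/hv.png

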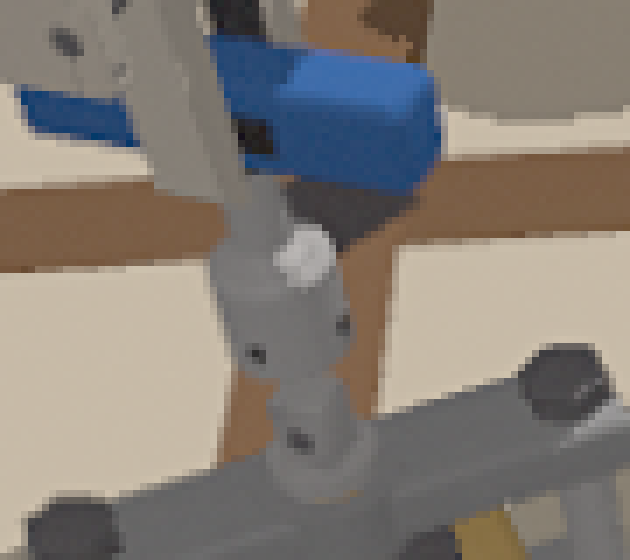

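View pics/hvt.png

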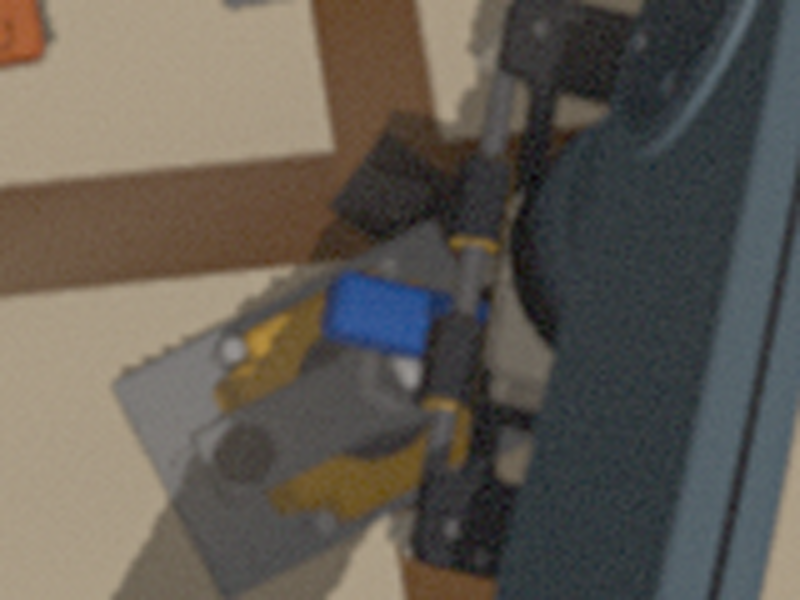

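```bash
python3 - <<'E'
from h import *
import pickle
np.set_printoptions(suppress=True,precision=2)
D=pickle.load(open("d2.pkl","rb"));d=D["scene"];A=d["avg"]
c=np.array([521.44,-148.62]);zk=226.2-60.5
e=np.array(d["eye"]);h=c-e[:2];h/=np.linalg.norm(h);l=np.array([h[1],-h[0]]) 
def edge(p,q,span=3):
    """edge position (px) along p->q direction about p, colour gradient"""
    u=(q-p)/np.linalg.norm(q-p);s=np.linspace(-span,span,61);x=p+s[:,None]*u
    v=np.stack([map_coordinates(A[:,:,k],[x[:,1],x[:,0]],order=1) for k in range(3)],1)
    w=np.linalg.norm(np.gradient(v,axis=0),axis=1)**2*np.exp(-(s/2.)**2)
    return (w*s).sum()/w.sum(), np.sqrt(w.max())
for sg in(1,-1):
    for z in np.arange(zk+6,zk+32,4):
        P=np.r_[c+sg*17*l,z];p=proj(d,[P])[0];q=proj(d,[P+np.r_[l*5,0]])[0]
        sc=np.linalg.norm(q-p)/5
        s,m=edge(p,q);print("side",sg,"z",z.round(1),p,"shift mm along l",round(s/sc,2),round(m,1))
print("l",l)
# bottom rim arc: near side points
for a in np.radians([-40,-20,0,20,40]):
    n=-h*np.cos(a)+l*np.sin(a)
    P=np.r_[c+17*n,zk];p=proj(d,[P])[0];q=proj(d,[P+np.r_[0,0,-5]])[0];sc=np.linalg.norm(q-p)/5
    s,m=edge(p,q);print("rim",np.degrees(a).round(),p,"px",round(s,2),"mm down",round(s/sc,2),"or toward cam mm",round(s/np.linalg.norm(proj(d,[P+np.r_[-h*5,0]])[0]-p)*5,2),round(m,1))
E
```

```text
side 1 z 171.7 [159.75 144.83] shift mm along l -1.01 5.0
side 1 z 175.7 [159.32 143.2 ] shift mm along l 0.24 3.6
side 1 z 179.7 [158.89 141.56] shift mm along l -0.32 3.1
side 1 z 183.7 [158.45 139.91] shift mm along l -0.03 4.3
side 1 z 187.7 [158.02 138.24] shift mm along l -1.35 3.6
side 1 z 191.7 [157.58 136.56] shift mm along l -0.24 10.9
side 1 z 195.7 [157.13 134.86] shift mm along l 0.19 13.6
side -1 z 171.7 [142.03 149.24] shift mm along l 0.16 7.9
side -1 z 175.7 [141.52 147.61] shift mm along l 0.15 9.3
side -1 z 179.7 [141.02 145.97] shift mm along l 0.26 8.8
side -1 z 183.7 [140.51 144.32] shift mm along l 0.21 8.6
side -1 z 187.7 [140.   142.65] shift mm along l 0.31 9.0
side -1 z 191.7 [139.48 140.97] shift mm along l 0.23 8.1
side -1 z 195.7 [138.96 139.28] shift mm along l 0.61 9.6
l [-0.28  0.96]
rim -40.0 [147.08 155.07] px -0.05 mm down -0.11 or toward cam mm -0.13 1.7
rim -20.0 [150.03 155.36] px -0.85 mm down -2.04 or toward cam mm -2.49 1.0
rim 0.0 [153.18 154.93] px -0.09 mm down -0.22 or toward cam mm -0.27 0.5
rim 20.0 [156.13 153.82] px -0.18 mm down -0.45 or toward cam mm -0.54 0.9
rim 40.0 [158.52 152.19] px -0.68 mm down -1.64 or toward cam mm -2.01 1.7
```

```bash
python3 - <<'E'
from h import *
import pickle
np.set_printoptions(suppress=True,precision=2)
D=pickle.load(open("d1.pkl","rb"));d=D["scene"];A=d["avg"]
c=np.array([520.8,-148.8])
e=np.array(d["eye"]);h=c-e[:2];h/=np.linalg.norm(h);l=np.array([h[1],-h[0]])
def prof(p,q,span=3):
    u=(q-p)/np.linalg.norm(q-p);s=np.linspace(-span,span,61);x=p+s[:,None]*u
    v=np.stack([map_coordinates(A[:,:,k],[x[:,1],x[:,0]],order=1) for k in range(3)],1)
    w=np.linalg.norm(np.gradient(v,axis=0),axis=1)**2*np.exp(-(s/2.)**2)
    return (w*s).sum()/w.sum(), np.sqrt(w.max())
for yaw in (70,):
  a=np.radians(yaw+np.array([45,135,225,315]));C=c+8*np.sqrt(2)*np.c_[np.cos(a),np.sin(a)]
  pr=(C-c)@l; print("lateral of corners",pr, "depth",(C-c)@h)
  for i in (pr.argmax(),pr.argmin()):
    for z in (139,141,143,145,147,148.5):
        P=np.r_[C[i],z];p=proj(d,[P])[0];q=proj(d,[P+np.r_[l*5,0]])[0];sc=np.linalg.norm(q-p)/5
        s,m=prof(p,q);print(i,z,p,"shift",round(s/sc,2),round(m,1))
# collar: circle r=15.5 at z128 lateral extents
for sg in(1,-1):
    for z in(126.,127.,128.):
        P=np.r_[c+sg*15.5*l,z];p=proj(d,[P])[0];q=proj(d,[P+np.r_[l*5,0]])[0];sc=np.linalg.norm(q-p)/5
        s,m=prof(p,q);print("collar",sg,z,p,round(s/sc,2),round(m,1))
# bright plate nuts: centres both views
for n in D:
    g=D[n]["avg"].mean(2); 
    P=[proj(D[n],[[521+sx*72*np.cos(np.radians(y)),-148.5+sx*72*np.sin(np.radians(y)),131]])[0] for sx in(1,-1) for y in(114,)]
    print(n,P)
E
```

```text
lateral of corners [ 11.17  -1.77 -11.17   1.77] depth [  1.77  11.17  -1.77 -11.17]
0 139 [159.99 157.68] shift 0.16 4.5
0 141 [159.79 156.91] shift -0.07 4.3
0 143 [159.58 156.15] shift -0.29 5.0
0 145 [159.37 155.38] shift -0.55 5.6
0 147 [159.16 154.6 ] shift -0.69 6.5
0 148.5 [159.   154.02] shift -0.75 9.0
2 139 [149.06 161.68] shift -0.75 6.0
2 141 [148.83 160.91] shift -0.48 4.9
2 143 [148.6  160.15] shift -0.36 4.7
2 145 [148.36 159.38] shift -1.05 3.0
2 147 [148.13 158.61] shift 0.82 2.5
2 148.5 [147.95 158.03] shift 1.24 3.4
collar 1 126.0 [163.64 162.58] -1.13 2.4
collar 1 127.0 [163.54 162.21] -1.04 2.4
collar 1 128.0 [163.44 161.84] -1.19 2.5
collar -1 126.0 [148.23 166.56] -3.19 5.3
collar -1 127.0 [148.11 166.18] -1.03 3.7
collar -1 128.0 [147.99 165.81] 0.98 6.0
scene [array([189.46, 150.78]), array([120.07, 175.47])]
top [array([370.03, 272.71]), array([427.01, 237.85])]
```

```bash
python3 - <<'E'
from bench import robot
from h import *
robot.move_linear([521.5,-148.9,213.5],D_(70.3),speed=60); robot.sleep(.2); stat(robot,"pre")
print(robot.move_linear([521.5,-148.9,203.5],speed=15,f_stop=5)); stat(robot,"stop")
E
```

```text
pre t 12.4 tcp [ 521.67 -148.98  213.7 ] yaw 70.3 F [-0.51  0.87 -4.14] M [-0.019 -0.048 -0.024] w 0.254
False
stop t 13.22 tcp [ 521.78 -148.96  203.44] yaw 70.3 F [ 2.63 -0.93 -4.8 ] M [-0.106 -0.59  -0.064] w 0.256
```

```bash
python3 - <<'E'
from bench import robot
from h import *
robot.move_linear([521.8,-149.0,203.0],speed=10); robot.sleep(.15); stat(robot,"adj")
print(robot.move_linear([521.8,-149.0,192.0],speed=9,f_stop=19)); stat(robot,"push")
E
```

```text
adj t 13.62 tcp [ 521.87 -149.    203.05] yaw 70.3 F [ 1.35  0.29 -3.41] M [-0.081 -0.517 -0.048] w 0.258
False
push t 14.99 tcp [ 522.07 -149.09  191.05] yaw 70.29 F [ 6.64 -0.91 -5.86] M [-0.327 -1.369  0.073] w 0.257
```

```bash
python3 - <<'E'
from bench import robot
from h import *
robot.sleep(.2); stat(robot,"now")
d=robot.get_image("scene"); cv2.imwrite("pics/in1.png",crop(bright(d["img"]),100,90,220,190,6))
for z in np.arange(190.5,185.9,-0.5):
    r=robot.move_linear([521.8,-149.0,z],speed=6,f_stop=20); stat(robot,f"{z} {r}")
    if r or robot.current_contact_force()[2]>14: break
E
```

```text
now t 15.19 tcp [ 522.08 -149.08  191.07] yaw 70.3 F [ 5.59 -0.71 -6.93] M [-0.358 -1.354  0.   ] w 0.256
190.5 False t 15.64 tcp [ 521.79 -148.97  189.7 ] yaw 70.3 F [ 5.75 -0.31 -7.69] M [-0.346 -1.32  -0.002] w 0.257
190.0 False t 15.89 tcp [ 521.74 -148.99  189.52] yaw 70.3 F [ 5.14 -1.24 -6.6 ] M [-0.294 -1.259  0.024] w 0.257
189.5 False t 16.14 tcp [ 521.76 -148.98  189.36] yaw 70.3 F [ 5.35 -0.99 -6.15] M [-0.268 -1.197 -0.02 ] w 0.257
189.0 False t 16.39 tcp [ 521.77 -148.97  189.08] yaw 70.3 F [ 3.33 -0.16 -3.29] M [-0.222 -0.998 -0.003] w 0.256
188.5 False t 16.64 tcp [ 521.83 -149.03  188.71] yaw 70.3 F [ 3.91 -1.67 -2.55] M [-0.162 -0.89  -0.003] w 0.256
188.0 False t 16.89 tcp [ 521.86 -149.01  188.33] yaw 70.3 F [2.89 0.31 0.09] M [-0.089 -0.753  0.007] w 0.254
187.5 False t 17.14 tcp [ 521.91 -149.05  188.25] yaw 70.3 F [ 1.6  -0.14  4.81] M [ 0.025 -0.382 -0.022] w 0.256
187.0 False t 17.39 tcp [ 521.95 -149.07  188.2 ] yaw 70.3 F [1.57 0.49 7.76] M [ 0.203 -0.188 -0.039] w 0.258
186.5 False t 17.64 tcp [ 521.99 -149.07  188.14] yaw 70.31 F [-0.43  0.23 11.01] M [ 0.225 -0.01  -0.058] w 0.255
186.0 False t 17.89 tcp [ 522.05 -149.1   188.08] yaw 70.31 F [-0.36  1.59 13.79] M [ 0.332  0.134 -0.027] w 0.256
```

View pics/in1.png

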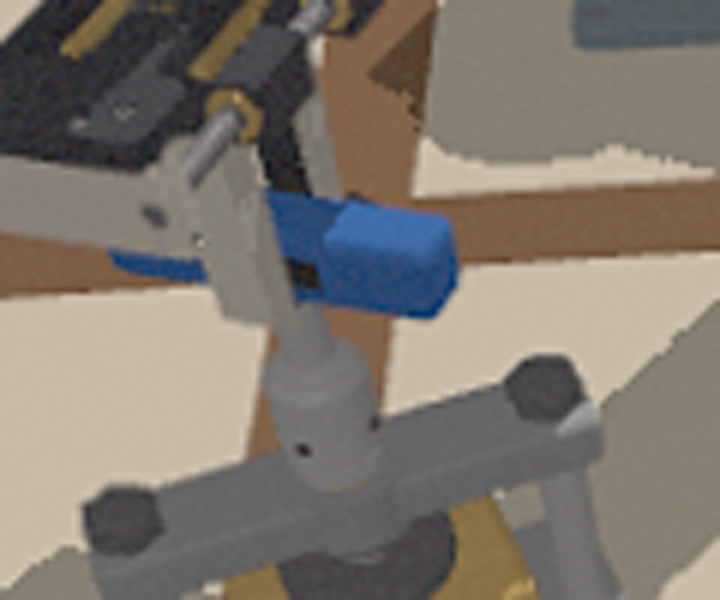

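```bash
python3 - <<'E'
from bench import robot
from h import *
for z in (185.4,184.8):
    r=robot.move_linear([521.8,-149.0,z],speed=6,f_stop=20); stat(robot,f"{z} {r}")
robot.move_linear([521.9,-149.05,187.6],speed=10); robot.sleep(.15); stat(robot,"relaxed")
y=70.3
for i in range(4):
    y-=3
    robot.move_linear([521.9,-149.05,187.6],D_(y)); stat(robot,f"y{y:.1f}")
E
```

```text
185.4 False t 18.14 tcp [ 522.15 -149.16  188.03] yaw 70.31 F [-1.66  2.19 15.8 ] M [ 0.436  0.303 -0.053] w 0.255
184.8 False t 18.39 tcp [ 522.22 -149.18  187.94] yaw 70.31 F [-2.22  2.83 18.83] M [0.515 0.463 0.011] w 0.258
relaxed t 18.98 tcp [ 522.13 -149.16  188.13] yaw 70.3 F [ 1.29 -0.14  7.33] M [ 0.123 -0.462 -0.006] w 0.258
y67.3 t 19.23 tcp [ 522.05 -149.17  188.14] yaw 67.29 F [0.85 1.2  7.13] M [ 0.013 -0.385  0.046] w 0.255
y64.3 t 19.48 tcp [ 522.   -149.14  188.14] yaw 64.3 F [0.95 0.5  7.91] M [ 0.112 -0.281  0.032] w 0.256
y61.3 t 19.73 tcp [ 522.   -149.16  188.16] yaw 61.3 F [ 0.41 -0.15  6.94] M [ 0.078 -0.288  0.062] w 0.257
y58.3 t 19.98 tcp [ 522.01 -149.14  188.15] yaw 58.3 F [ 1.05 -0.53  7.2 ] M [ 0.123 -0.278  0.101] w 0.26
```

```bash
cat >> h.py <<'E'
def mz(r,n=6):
    v=[]
    for _ in range(n): r.sleep(.02); v.append(r.current_ft_torque()[2])
    return float(np.mean(v)),float(np.std(v))
E
python3 - <<'E'
from bench import robot
from h import *
y=58.3; print(mz(robot,10))
while y>-12:
    y-=2
    robot.move_linear([521.9,-149.05,187.6],D_(y)); m,s=mz(robot); print(round(y,1),round(m,3),round(s,3),round(robot.current_t(),1),np.round(robot.current_tcp_pos()[2],2))
    if m>0.105: 
        m,s=mz(robot,10); print("chk",m)
        if m>0.1: break
stat(robot)
E
```

```text
(0.03362940669424253, 0.014359080202923978)
56.3 0.042 0.017 20.5 188.15
54.3 0.061 0.018 20.8 188.13
52.3 0.052 0.013 21.2 188.13
50.3 0.037 0.017 21.5 188.13
48.3 0.08 0.034 21.9 188.14
46.3 0.058 0.024 22.2 188.16
44.3 0.055 0.026 22.6 188.15
42.3 0.045 0.016 22.9 188.14
40.3 0.039 0.036 23.3 188.13
38.3 0.015 0.015 23.6 188.13
36.3 0.056 0.029 24.0 188.17
34.3 0.076 0.013 24.3 188.14
32.3 0.033 0.031 24.7 188.15
30.3 0.069 0.014 25.0 188.16
28.3 0.04 0.018 25.4 188.14
26.3 0.094 0.022 25.7 188.16
24.3 0.092 0.02 26.1 188.17
22.3 0.162 0.022 26.4 188.14
chk 0.14623590358507477
 t 26.61 tcp [ 522.44 -149.18  188.17] yaw 22.32 F [2.48 0.12 5.96] M [ 0.126 -0.544  0.114] w 0.256
```

```bash
python3 - <<'E'
from bench import robot
from h import *
robot.move_linear([521.9,-149.05,187.6],D_(21.3)); print(mz(robot,15)); stat(robot)
E
```

```text
(0.17829052912562876, 0.024352408825340267)
 t 27.11 tcp [ 522.43 -149.17  188.14] yaw 21.33 F [ 2.57 -0.63  7.47] M [ 0.113 -0.574  0.191] w 0.257
```

```bash
python3 - <<'E'
from bench import robot
from h import *
robot.move_linear([522.2,-149.1,188.2],speed=10); stat(robot,"relax")
robot.move_gripper(0.8); stat(robot,"open")
print(robot.move_linear([522.2,-149.1,250],speed=80,f_stop=6)); stat(robot,"up")
robot.move_linear([420,-20,330],speed=200); stat(robot,"away")
import pickle
D={n:robot.get_image(n) for n in("scene","top")}; pickle.dump(D,open("d3.pkl","wb"))
for n in D: cv2.imwrite(f"pics/end_{n}.png",D[n]["img"])
cv2.imwrite("pics/end.png",crop(bright(D["scene"]["img"]),100,90,220,190,6))
E
```

```text
relax t 27.36 tcp [ 522.44 -149.18  188.2 ] yaw 21.31 F [3.2  0.16 4.13] M [ 0.01  -0.709  0.167] w 0.254
open t 28.31 tcp [ 522.22 -149.09  188.23] yaw 21.3 F [ 0.96  0.34 -0.07] M [0.042 0.056 0.036] w 0.801
False
up t 29.23 tcp [ 521.91 -148.94  249.47] yaw 21.3 F [ 0.18 -1.27 -1.06] M [ 0.038  0.042 -0.059] w 0.801
away t 30.3 tcp [420.25 -20.46 329.35] yaw 21.28 F [ 0.27  0.26 -0.04] M [ 0.045 -0.004  0.067] w 0.796
```

View pics/end.png

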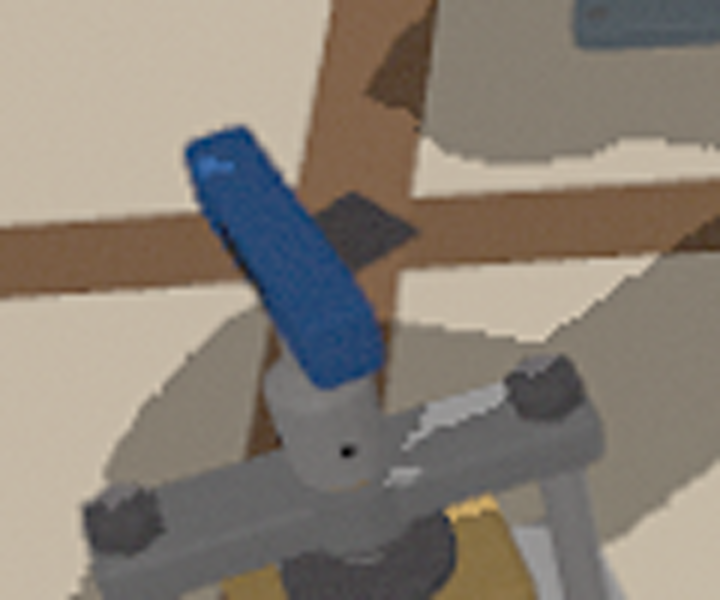

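View pics/end_scene.png

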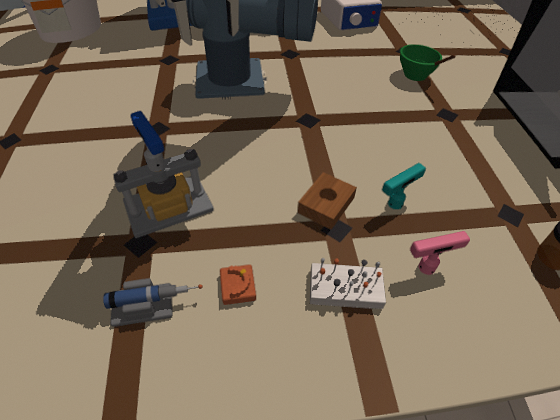

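View pics/end_top.png

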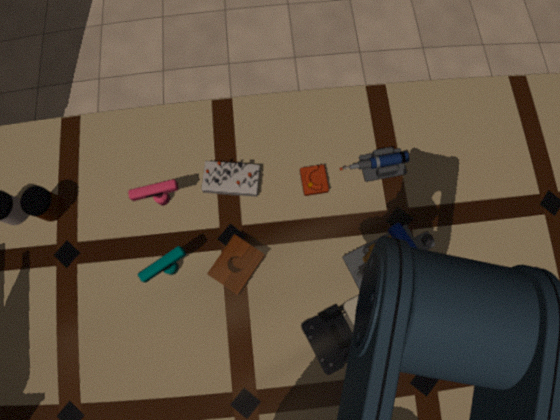

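```bash
python3 - <<'E'
from h import *
import pickle
D=pickle.load(open("d3.pkl","rb"));d=D["scene"]
c=np.array([521.4,-148.9]);h=c-d["eye"][:2];h/=np.linalg.norm(h)
for z in(128,132,141): print(z,((proj(d,[np.r_[c-17*h,z]])[0]-[99.5,89.5])*6).round(1))
y=np.radians(21.3);u=np.array([np.cos(y),np.sin(y)])
for z in(221,234): print("grip ends top",z,[((proj(d,[np.r_[c+s*56*u,z]])[0]-[99.5,89.5])*6).round(0).tolist() for s in(1,-1)])
E
```

```text
128 [346.5 480.1]
132 [343.9 471.1]
141 [338.  450.6]
grip ends top 221 [[321.0, 325.0], [228.0, 123.0]]
grip ends top 234 [[311.0, 290.0], [218.0, 88.0]]
```

```bash
python3 - <<'E'
from bench import robot
print(robot.hand_in(), robot.current_t())
E
```

```text
the job is handed in; nothing more can be done
the job is handed in; nothing more can be done
```

The flask clamp is tightened and I have handed the job in at about 30 s of robot time. The key is still on the screw. No verdict came back.

- **Choice of key:** The three T-shaped keys in the scene view were blue at (330,175), teal at (403,185) and pink at (440,250). I took the blue one: only it had a steel shank and head and stood in the wooden stand.
- **Fitting:** The key went onto the drive at the first try. I then pressed it down with about 22 N on the clamp. It stopped hard with the tool at z = 188.2 mm, against 188.5 expected for fully home.
- **Tightening:** I turned it about 49° clockwise. The torque stayed around 0.05 N m, then climbed at roughly the stated 2 N m per rad, and I stopped at 0.18 N m, below the 0.25 limit.
- **Letting go:** I opened the gripper and lifted straight up without disturbing the key. The last pictures show the key upright on the collar. Its rim and grip sit within about 1 to 3 pixels of where a fully home key should appear. The other things on the bench look where they were.

**What did not check out fully:**
- **Spring ball:** I did not record the force of passing it or see a distinct click. That the key is locked rests on the depth reached and the hard stop.
- **Drive height:** The two camera views put the drive's top at 151.5 mm instead of 150, which is within the calibration error.

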